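# Dock the blue reagent cartridge under the mixer's overhang

## Task

Load the reagent cartridge with the blue handle into the cradle of the mixer: lift it over, slide its toe sideways under the blue overhang and press it gently against the hidden spring, never ramming the spring onto its stop (under 18 N), until the tail clears the orange sill. Let it down softly (under 30 N) so that it lies flat on the cradle floor, trapped between sill and spring, and let go. Leave the orange-handled cartridge and the green slide box where they are.

Things in the scene. Friction and masses are not known exactly. Their poses are not given: they have to be found in the camera images.
- blue_center (a point): Centre of the cartridge with BLUE handle and caps (loose, 0.2-0.4 kg), 34 mm above its underside. z up, y lengthwise towards the toe. White body 50 mm (x) by 90 mm (y, -45 to +45), 26 mm high; a grey toe 36 mm wide, 10 mm thick, flush with the underside, sticks out from y = +45 to +102 mm. Low caps 20 mm across at y = -31 and +31 mm, tops 33 mm above the underside.
- blue_handle (a point): Grip point of the blue cartridge, 58 mm above its underside, 24 mm above its centre, same axes. The blue upright handle is 24 mm (x) by 28 mm (y), its top 68 mm above the underside. Gripped across y this high, the fingers pass over the caps and one finger stands behind the push.
- blue_toe (a point): Middle of the toe's front lower edge of the blue cartridge: 102 mm along its +y from the middle of the body, on the underside.
- blue_tail (a point): Middle of the tail's lower edge of the blue cartridge: 45 mm along its -y from the middle of the body, on the underside.
- amber_center (a point): Centre of the other cartridge, same shape and height but ORANGE handle and caps, loose; stays where it is.
- dock_floor (a point): Point on the floor of the mixer's cradle (fixed to the bench; place and yaw differ each time). z up; floor 8 mm above the bench; y is the way the cartridge slides in, toe first. Side guides 12 mm high, 56 mm apart, run from y = -52 to +52 mm. The motor housing, 72 mm above the bench, stands at y = +145 to +245 mm.
- dock_overhang (a point): Middle of the lower front edge of the blue overhang, 72 mm along y from the floor point and 21 mm above the floor; same axes. The overhang reaches 72 mm on along y, is 8 mm thick and stands on posts 66 mm apart. Toe room below it: the toe enters with the underside 7 to 10 mm above the floor, so as to pass over the sill.
- dock_sill (a point): MIDDLE setting of the inner face of the orange sill, on the floor, 45 mm along -y from the floor point; same axes. The sill (54 mm wide, 8 mm thick, 6 mm high) rides on a carriage clamped anywhere within 18 mm either way along y; this point does not follow it: the true setting is NOT measured.
- dock_buffer (a point): MIDDLE setting of the free face of the black spring buffer hidden under the overhang, on the floor, 95 mm along y from the floor point. It shifts with the sill on the same carriage (not measured), always 140 mm from it. It gives by 13 mm, then a hard stop: 1 N at touch, 1 N more per mm; 8 N when the tail is level with the sill's inner face, 14 N at the stop. At 11 N the tail is 3 mm clear.
- slide_box: Loose green and white slide box, 85 by 105 by 34 mm, origin at the centre of its underside; stays where it is.
Things that resemble listed ones, but are neither listed nor needed, are in the scene too. Leave any red look-alike of the part that bears blue_center alone.

How it is judged:
By the outcome, as a careful person would: the job done as asked, in the order asked, and still so for the second after the job is handed in, with the robot touching nothing.
It also fails if it takes over 51 s, if anything falls off the work surface, if the arm or the gripper's body presses on something with over 40 N, if the wrist force passes 120 N, or if a joint passes its speed limit or range.

## Robot

A 6-joint arm with a two-finger parallel gripper is mounted at the origin on the work surface. World frame = base frame: x ahead of the robot, y to its left, z up, the work surface at z = 0. Lengths are in mm, angles in rad, forces in N, time in s.
With the tool pointing down it reaches from about 300 to 775 mm from the base axis. Payload 14.6 kg.
Tool frame: the origin (TCP) lies between the finger pads; the fingertips stand 22 mm ahead of it and the grasp point (between the pads) lies 3 mm ahead of it (finger_overhang is the distance from the TCP to the fingertips, in mm); z points along the fingers, y is the direction in which the jaws open and shut (so a half turn about z gives the same grasp; the last joint's range is limited). The gripper opens to 94 mm and grips with 3 to 60 N. Pads are 16 mm wide; open, the fingers measure 119 mm over their backs; the gripper's body (75 mm by 177 mm) begins 78 mm behind the grasp point.
Start: joints at [-1.351, 0.3, 1.521, -0, 1.321, -0.067], TCP at [155.58, -527.527, 227.446] pointing down, gripper open.
Joint ranges: [-3.03, 3.03], [-0.79, 2.21], [0.23, 2.52], [-1.04, 4.18], [0, 3.07], [-2.55, 2.55]. Speed limits (rad/s): [2.22, 2.22, 2.57, 3.14, 3.14, 3.14].

## Interface

Orientations are given as [roll, pitch, yaw] about the fixed x, y, z axes, in that order (R = Rz(yaw) Ry(pitch) Rx(roll)).
In Python, from cell import * gives the robot as it stands.
- The arm moves only by the tool jog_arm, never from a script. Its argument "increments" is a list of rows, each a list of 7 numbers: the shift along the tool's x, y, z in cm, then the turn, a rotation vector about the tool's x, y, z in degrees, then the finger opening in cm, from 0 to 9.4. In form: [[x, y, z, wx, wy, wz, grip], ...]. A call has 1 to 20 rows; each row shifts and turns the commanded pose from where the row before left it, along the tool's axes as they then stand; what a row does not reach is not made up. A row lasts 1/8 s, in which the tool goes at most 62.5 mm and 10.7 degrees, less where a joint would pass 70% of its speed; a pose out of reach is approached as far as the arm can. A call is refused whole if a number of a shift passes 6.25 or a number of a turn 10.7, either way. A call with a gripper value outside its range is refused whole. The fingers move at their own pace and stop on an object; "squeeze" is the grip in N (left out, the last holds). Time passes only in rows, so rows that do not move let the fingers close. It gives the time, the measured TCP pose, the force and the opening at its end, in the units of the state.
- read_state(): the state, without advancing time (a new reading comes with each control period).
- camera(name): name is "side" or "top" or "wrist"; returns a dict with "image" (400x640x3 uint8, red, green, blue), "K" (3x3 intrinsics, pixels), "rvec" (rotation vector, rad) and "tvec" (3), from world to camera coordinates, as OpenCV has them. Camera axes: x right, y down, z forward; pixel columns grow to the right and rows downward; lengths in mm; the calibration is good to about 2 mm. A picture is of the moment at which its call begins. There is no depth.
- sign_off(): hands the job in, once; it reports no verdict.
Trained networks look in a picture, given as the dict that the camera call returned (one of the last four; its "shot" number tells which), for a name from the list of things; names that differ only in an ending like _2 or _b are one class to them, and where a whole thing is asked for, a point or a joint stands for the part that bears it (a point fixed in the world has none). Each returns a list of dicts, best first, with "conf" (0 to 1); they miss things now and then, are a little off and sometimes report something else, mostly with a low value. They report only what shows in the picture. A call takes as long as a camera call. They do not tell look-alikes from the thing itself.
- recognise(picture, name): "centre" ([x, y, z] in mm, in the coordinates of the camera as it stood for that picture, good to about 4 mm: the middle of the surface that is visible of it).
- regions_of(picture, name): "mask" (400x640 bool, what is visible of it).
The state is a dict: "clock": time; "joints": joint angles; "qd": joint speeds; "effort": joint torques, N m; "eef_pos": TCP position; "eef_rot": TCP orientation; "wrist_force": force on the tool from outside, world axes, zero at the start; "moment": the same for the moment, N m; "finger_gap": finger opening in mm.
Only numpy, scipy, OpenCV 4.12 (cv2) and the standard library are available. Lean on these libraries where they do the work, as an engineer would, in place of code of your own. Each camera call takes 0.05 s, during which the arm holds its last target.

## Working session

There is one attempt and no reset: what is moved stays moved. The work goes in short steps, Python scripts to look and compute and a tool call to move; the robot and the scene stay as the last step left them, time stands still between calls to the robot, and variables do not carry over. Pictures are saved under pics/ and viewed, and the job is handed in when it is done.

Besides the shell and the picture viewer there is one more tool, called in YAML: its name, and indented under it one key for each argument. jog_arm: Moves the arm, as the interface text tells. Its arguments: {"type":"object","properties":{"increments":{"type":"array"},"squeeze":{"type":"number"}},"required":["increments"]}

```bash
mkdir -p pics; ls; cat > h.py <<'E'
from cell import *
import numpy as np, cv2
def save(p,n): cv2.imwrite('pics/'+n+'.png', cv2.cvtColor(p['image'],cv2.COLOR_RGB2BGR))
def w(p,c):
    R=cv2.Rodrigues(np.array(p['rvec'],float))[0]; return R.T@(np.array(c,float)-np.array(p['tvec'],float).ravel())
def ray(p,u,v,z):
    R=cv2.Rodrigues(np.array(p['rvec'],float))[0]; t=np.array(p['tvec'],float).ravel()
    d=R.T@np.linalg.inv(p['K'])@np.array([u,v,1.]); o=-R.T@t
    return o+d*(z-o[2])/d[2]
def proj(p,X):
    return cv2.projectPoints(np.array(X,float).reshape(-1,3),np.array(p['rvec'],float),np.array(p['tvec'],float),np.array(p['K'],float),None)[0].reshape(-1,2)
E
python3 - <<'E'
from h import *
import pickle
s=read_state();print({k:np.round(v,3) for k,v in s.items()})
for n in ['top','side']:
    p=camera(n);save(p,n+'0');pickle.dump(p,open(n+'0.pkl','wb'))
    for k in ['blue_center','blue_handle','blue_toe','blue_tail','amber_center','dock_floor','dock_overhang','dock_sill','dock_buffer','slide_box']:
        r=recognise(p,k)
        print(n,k,[(round(d['conf'],2),w(p,d['centre']).round(0).tolist(),proj(p,w(p,d['centre'])).round(0).tolist()[0]) for d in r][:4])
E
```

```text
pics
{'clock': np.float64(0.0), 'joints': array([-1.351,  0.3  ,  1.522,  0.   ,  1.321, -0.067]), 'qd': array([-0.   ,  0.   ,  0.001, -0.   , -0.   , -0.   ]), 'effort': array([-2.0000e-03, -5.3181e+01, -3.5274e+01,  7.1000e-02,  2.4000e-02,
       -0.0000e+00]), 'eef_pos': array([ 155.534, -527.31 ,  226.884]), 'eef_rot': array([-3.14 , -0.   ,  0.287]), 'wrist_force': array([-0.539,  0.775,  0.125]), 'moment': array([ 0.006, -0.028, -0.036]), 'finger_gap': np.float64(93.951)}
top blue_center [(0.92, [627.0, -168.0, 25.0], [342.0, 148.0]), (0.67, [281.0, -403.0, 26.0], [425.0, 267.0]), (0.59, [323.0, -171.0, 23.0], [344.0, 252.0]), (0.58, [356.0, 21.0, 28.0], [277.0, 241.0])]
top blue_handle [(0.9, [278.0, -404.0, 22.0], [425.0, 268.0]), (0.74, [321.0, -175.0, 26.0], [346.0, 253.0]), (0.67, [456.0, -155.0, 30.0], [339.0, 206.0]), (0.61, [351.0, 20.0, 25.0], [278.0, 243.0])]
top blue_toe [(0.79, [321.0, -175.0, 27.0], [346.0, 253.0]), (0.63, [277.0, -401.0, 31.0], [425.0, 268.0]), (0.59, [625.0, -165.0, 24.0], [341.0, 149.0]), (0.57, [354.0, 21.0, 29.0], [278.0, 242.0])]
top blue_t
[... 1149 characters left out ...]
23.0], [251.0, 182.0]), (0.58, [326.0, -155.0, 29.0], [371.0, 189.0])]
side blue_tail [(0.89, [625.0, -150.0, 25.0], [249.0, 181.0]), (0.82, [279.0, -395.0, 22.0], [391.0, 127.0]), (0.75, [350.0, 24.0, 30.0], [357.0, 251.0]), (0.65, [329.0, -153.0, 25.0], [370.0, 191.0])]
side amber_center [(0.93, [459.0, -144.0, 25.0], [316.0, 189.0])]
side dock_floor [(0.58, [510.0, 233.0, 23.0], [264.0, 339.0])]
side dock_overhang [(0.79, [508.0, 236.0, 23.0], [265.0, 340.0])]
side dock_sill [(0.65, [505.0, 237.0, 19.0], [267.0, 342.0])]
side dock_buffer [(0.73, [506.0, 240.0, 18.0], [267.0, 343.0])]
side slide_box [(0.9, [562.0, -375.0, 34.0], [288.0, 120.0]), (0.2, [507.0, 237.0, 25.0], [266.0, 340.0])]
```

View pics/top0.png

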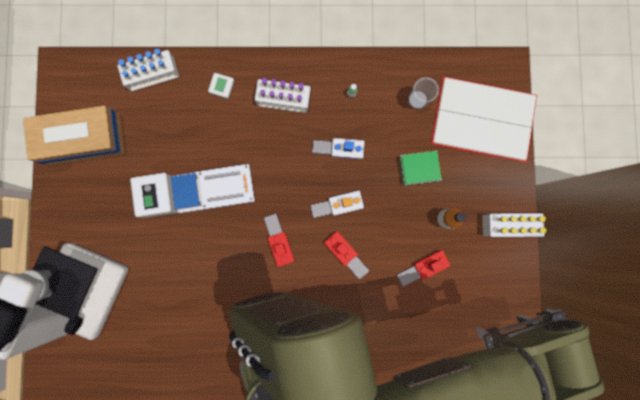

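View pics/side0.png

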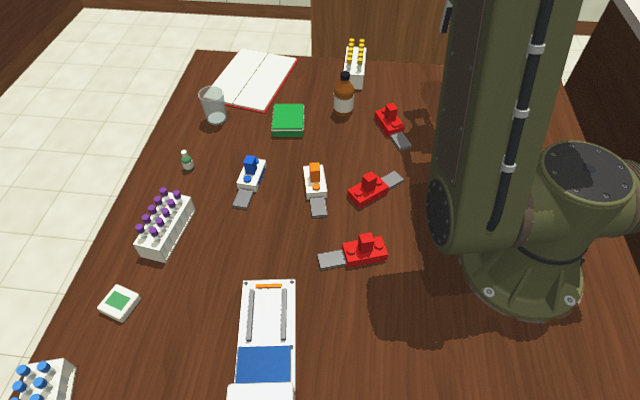

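```bash
python3 - <<'E'
from h import *
import pickle
p=pickle.load(open('top0.pkl','rb'))
im=cv2.cvtColor(p['image'],cv2.COLOR_RGB2BGR)
a=cv2.resize(im[125:170,300:380],None,fx=8,fy=8,interpolation=cv2.INTER_CUBIC)
b=cv2.resize(im[155:225,120:265],None,fx=5,fy=5,interpolation=cv2.INTER_CUBIC)
cv2.imwrite('pics/a.png',a);cv2.imwrite('pics/b.png',b)
print(p['K']); R=cv2.Rodrigues(np.array(p['rvec']))[0];print(-R.T@p['tvec'])
q=camera('wrist');save(q,'w0');R=cv2.Rodrigues(np.array(q['rvec']))[0];print(-R.T@q['tvec'],R,q['K'])
E
```

```text
[[413.47132079   0.         310.31570456]
 [  0.         413.47132079 204.69277749]
 [  0.           0.           1.        ]]
[ 375.32549755  -62.24476163 1221.28317227]
[ 223.79494689 -506.61271602  384.94434102] [[ 0.28225416 -0.95933862  0.00141761]
 [-0.93049962 -0.27340902  0.24375801]
 [-0.23345889 -0.0701208  -0.96983505]] [[286.40331718   0.         326.04669561]
 [  0.         286.40331718 199.28601047]
 [  0.           0.           1.        ]]
```

View pics/a.png

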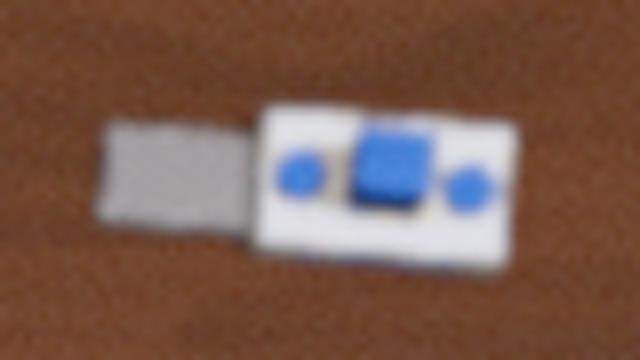

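View pics/b.png

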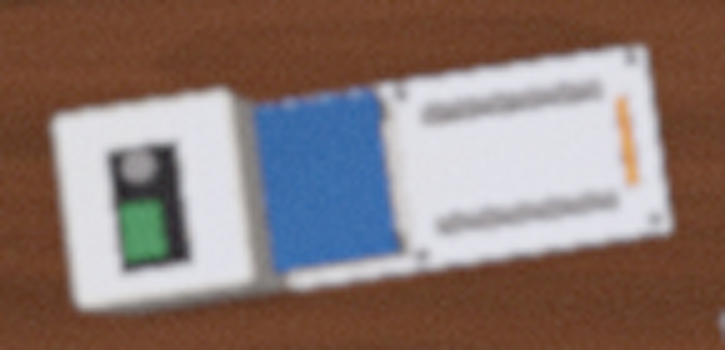

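View pics/w0.png

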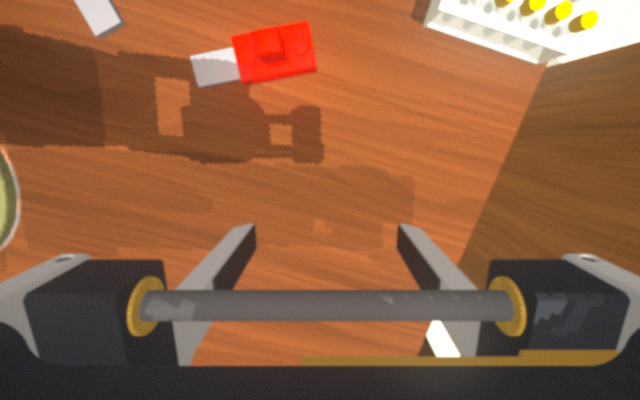

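```bash
cat >> h.py <<'E'
from scipy.optimize import least_squares
def fit(p,obj,pix,x0):
    obj=np.array(obj,float);pix=np.array(pix,float)
    def f(x):
        c,s=np.cos(x[2]),np.sin(x[2])
        X=np.c_[x[0]+c*obj[:,0]-s*obj[:,1],x[1]+s*obj[:,0]+c*obj[:,1],obj[:,2]]
        return (proj(p,X)-pix).ravel()
    r=least_squares(f,x0,loss='soft_l1'); return r.x,f(r.x).reshape(-1,2)
E
python3 - <<'E'
from h import *
import pickle
p=pickle.load(open('top0.pkl','rb'))
cv=lambda P,f,o:(np.array(P,float)+.5)/f-.5+np.array(o)
# cart: +y toe is image left; +x is image up
obj=[[25,45,26],[25,-45,26],[-25,-45,26],[-25,45,26],[18,102,10],[-18,102,10]]
x,r=fit(p,obj,cv([(268,105),(518,122),(505,268),(255,250),(105,122),(97,222)],8,(300,125)),[627,-168,0])
print(x,r.round(1).tolist())
P=cv([(255,105),(380,90),(400,252),(275,270)],5,(120,155))
g=np.array([ray(p,*q,37) for q in P]);print(g.round(1).tolist(), np.linalg.norm(g[1]-g[2]),np.linalg.norm(g[0]-g[1]))
P=cv([(618,98),(628,185)],5,(120,155));print([ray(p,*q,14).round(1).tolist() for q in P])
P=cv([(645,45),(672,232)],5,(120,155));print([ray(p,*q,8).round(1).tolist() for q in P])
d=(g[0]+g[3]-g[1]-g[2])/2; yaw=np.arctan2(-d[0],d[1]);e=(g[1]-g[2]);print(yaw,np.arctan2(e[1],e[0]))
m=(g.mean(0)); print(m[:2]-108*np.array([-np.sin(yaw),np.cos(yaw)]))
E
```

```text
[ 6.27578938e+02 -1.83601256e+02 -8.39133188e-02] [[-0.2, 0.5], [-0.8, 0.8], [-0.4, -0.6], [0.2, -0.9], [0.6, 0.4], [0.6, -0.2]]
[[545.5, 328.0, 37.0], [554.0, 256.4, 37.0], [460.4, 243.6, 37.0], [450.3, 314.8, 37.0]] 94.48363853965856 72.11350867263684
[[552.3, 123.0, 14.0], [500.9, 116.8, 14.0]]
[[584.7, 108.2, 8.0], [473.6, 91.7, 8.0]]
0.12899149126911139 0.13644600936687673
[516.45612473 178.58495779]
```

jog_arm:
  increments:
    - [0, 0, 0, 0, 0, 10.6, 9.4]
    - [0, 0, 0, 0, 0, 10.6, 9.4]
    - [2.2, -1.9, 0, 0, 0, 0, 9.4]
    - [4.4, -3.8, 0, 0, 0, 0, 9.4]
    - [4.4, -3.8, 0, 0, 0, 0, 9.4]
    - [4.4, -3.8, 0, 0, 0, 0, 9.4]
    - [4.4, -3.8, 0, 0, 0, 0, 9.4]
    - [4.4, -3.8, 0, 0, 0, 0, 9.4]
    - [4.4, -3.8, 0, 0, 0, 0, 9.4]
    - [4.4, -3.8, 0, 0, 0, 0, 9.4]
    - [4.4, -3.8, 0, 0, 0, 0, 9.4]
    - [4.4, -3.8, 0, 0, 0, 0, 9.4]
    - [2.2, -1.9, 0, 0, 0, 0, 9.4]
    - [0, 0, 0, 0, 0, 0, 9.4]
    - [0, 0, 0, 0, 0, 0, 9.4]

```text
clock: 3.02
eef_pos: [625.1, -186.0, 227.3]
eef_rot: [3.142, 0.0, -0.084]
wrist_force: [-0.7, 0.1, -0.5]
finger_gap: 93.8
```

```bash
python3 - <<'E'
from h import *
import pickle
s=read_state();print(s['eef_pos'],s['eef_rot'],s['joints'])
p=camera('wrist');save(p,'w1');pickle.dump(p,open('w1.pkl','wb'))
E
```

```text
[ 625.06150102 -186.00394095  227.33534202] [ 3.14151682e+00  4.04403752e-04 -8.36336056e-02] [-3.45316059e-01  5.33303199e-01  1.19485102e+00 -1.80085063e-04
  1.41380945e+00  1.30914205e+00]
```

View pics/w1.png

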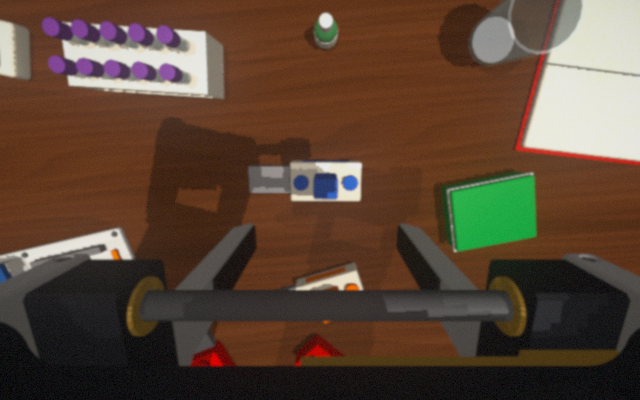

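```bash
python3 - <<'E'
from h import *
import pickle
p=pickle.load(open('w1.pkl','rb'))
im=cv2.cvtColor(p['image'],cv2.COLOR_RGB2BGR)
cv2.imwrite('pics/w1c.png',cv2.resize(im[150:212,240:370],None,fx=6,fy=6,interpolation=cv2.INTER_CUBIC))
E
```

```text
(no output)
```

View pics/w1c.png

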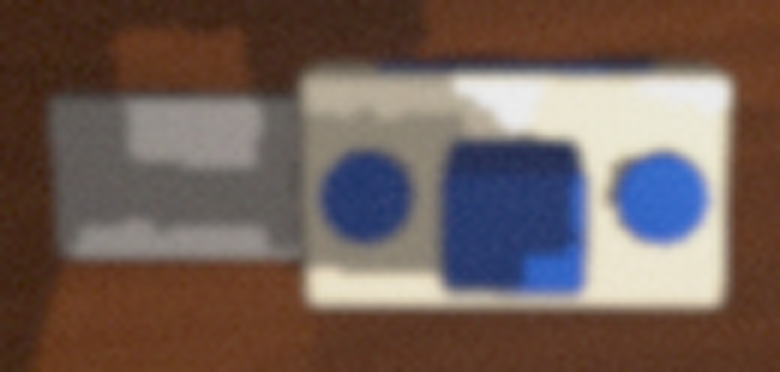

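```bash
python3 - <<'E'
from h import *
import pickle
p=pickle.load(open('w1.pkl','rb'))
cv=lambda P,f,o:(np.array(P,float)+.5)/f-.5+np.array(o)
obj=[[25,45,26],[25,-45,26],[-25,-45,26],[-25,45,26],[18,102,10],[-18,102,10],[0,31,33],[0,-31,33]]
x,r=fit(p,obj,cv([(303,75),(733,72),(727,306),(304,306),(50,97),(62,258),(366,196),(663,197)],6,(240,150)),[627,-183,-.08])
print(x,r.round(1).tolist())
P=cv([(442,172),(580,172),(582,292),(445,290)],6,(240,150))
print([ray(p,*q,68).round(1).tolist() for q in P],np.mean([ray(p,*q,68) for q in P],0))
s=read_state();e=x[:2]-s['eef_pos'][:2];y=s['eef_rot'][2]
print('tool dx,dy',e[0]*np.cos(y)+e[1]*np.sin(y), e[0]*np.sin(y)-e[1]*np.cos(y))
E
```

```text
[ 6.29446144e+02 -1.85276281e+02 -8.37060440e-02] [[-0.4, -0.3], [-0.1, 0.2], [-0.3, -0.1], [0.6, -0.1], [-0.1, 0.0], [-0.3, -0.0], [0.2, 0.3], [0.4, 0.1]]
[[642.0, -172.4, 68.0], [639.9, -198.1, 68.0], [616.8, -196.7, 68.0], [619.4, -170.8, 68.0]] [ 629.54143431 -184.5003015    68.        ]
tool dx,dy 4.412359461577111 -1.3542165215141102
```

jog_arm:
  increments:
    - [0.44, -0.13, 3, 0, 0, 0, 9.4]
    - [0, 0, 5, 0, 0, 0, 9.4]
    - [0, 0, 4, 0, 0, 0, 9.4]
    - [0, 0, 2.5, 0, 0, 0, 9.4]
    - [0, 0, 1.5, 0, 0, 0, 7]
    - [0, 0, 0.6, 0, 0, 0, 6]
    - [0, 0, 0, 0, 0, 0, 5]
    - [0, 0, 0, 0, 0, 0, 4]
    - [0, 0, 0, 0, 0, 0, 4]
  squeeze: 60

```text
clock: 4.2
eef_pos: [630.4, -184.5, 62.2]
eef_rot: [3.141, -0.001, -0.083]
wrist_force: [-0.4, 0.4, 0.5]
finger_gap: 47.7
```

```bash
python3 - <<'E'
from h import *
s=read_state();print(s)
p=camera('side');save(p,'s1')
cv2.imwrite('pics/s1c.png',cv2.cvtColor(cv2.resize(p['image'][80:280,150:450],None,fx=2.5,fy=2.5),cv2.COLOR_RGB2BGR))
E
```

```text
{'clock': 4.2, 'joints': array([-3.40546575e-01,  6.98336809e-01,  1.33235175e+00,  3.50995878e-05,
        1.10985344e+00,  1.31337065e+00]), 'qd': array([ 0.00143813,  0.00246384,  0.00290316, -0.00147963, -0.00094091,
        0.00166419]), 'effort': array([-4.76612442e-02, -7.09040594e+01, -3.20250750e+01,  2.99560279e-02,
       -6.50597527e-02, -4.98299232e-04]), 'eef_pos': array([ 630.41286886, -184.5498314 ,   62.19118799]), 'eef_rot': array([ 3.14135558e+00, -1.02403478e-03, -8.31363742e-02]), 'wrist_force': array([-0.37777389,  0.44277651,  0.4791083 ]), 'moment': array([-0.02879016, -0.00848593, -0.00104508]), 'finger_gap': 47.6935089059779}
```

View pics/s1c.png

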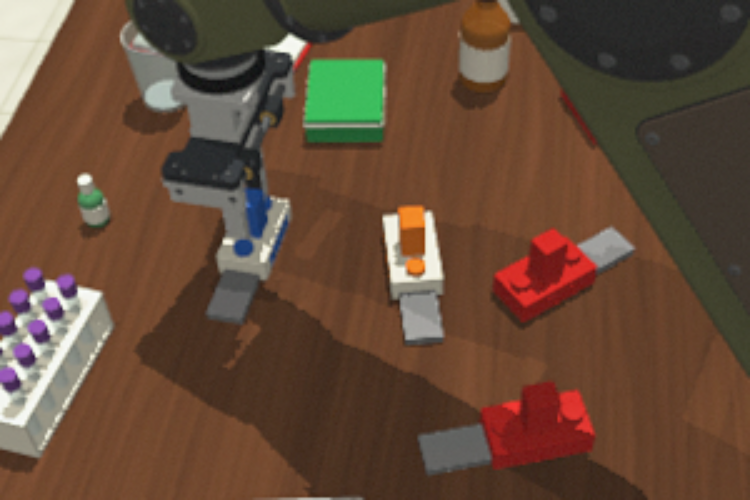

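jog_arm:
  increments:
    - [0, 0, 0.1, 0, 0, 0, 3.2]
    - [0, 0, 0, 0, 0, 0, 3]
    - [0, 0, 0, 0, 0, 0, 2.0]
    - [0, 0, 0, 0, 0, 0, 1.5]
    - [0, 0, 0, 0, 0, 0, 1.5]
    - [0, 0, 0, 0, 0, 0, 1.5]
  squeeze: 60

```text
clock: 5.0
eef_pos: [630.1, -184.5, 60.4]
eef_rot: [3.142, 0.0, -0.083]
wrist_force: [-0.6, -1.0, -0.9]
finger_gap: 27.4
```

jog_arm:
  increments:
    - [0, 0, -0.5, 0, 0, 0, 1.5]
    - [0, 0, -1.5, 0, 0, 0, 1.5]
    - [0, 0, -3, 0, 0, 0, 1.5]
    - [0, 0, -3, 0, 0, 0, 1.5]
    - [0, 0, -3, 0, 0, 0, 1.5]
    - [0, 0, -2, 0, 0, 0, 1.5]
    - [0, 0, 0, 0, 0, 0, 1.5]
    - [0, 0, 0, 0, 0, 0, 1.5]

```text
clock: 6.0
eef_pos: [629.8, -184.4, 189.8]
eef_rot: [-3.141, 0.001, -0.083]
wrist_force: [-0.3, 0.0, -3.5]
finger_gap: 27.5
```

```bash
python3 - <<'E'
from h import *
import pickle
s=read_state();print(s['eef_pos'],s['eef_rot'],s['wrist_force'],s['finger_gap'])
p=camera('wrist');save(p,'w2');pickle.dump(p,open('w2.pkl','wb'))
E
```

```text
[ 629.82983177 -184.37013821  189.77463855] [-3.14135742e+00  9.51078267e-04 -8.31996471e-02] [-0.27619434  0.03592782 -3.53546274] 27.490520643386485
```

View pics/w2.png

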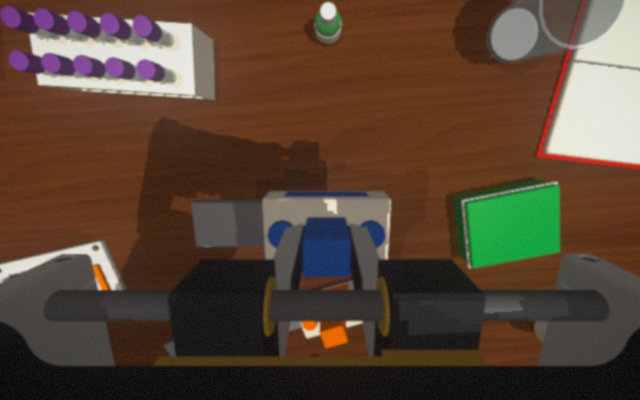

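jog_arm:
  increments:
    - [0, 0, 0, 0, 0, -4, 1.5]
    - [0, 0, 0, 0, 0, -4.2, 1.5]
    - [0, 0, 0, 0, 0, -4, 1.5]
    - [-0.85, -1.9, 0, 0, 0, 0, 1.5]
    - [-1.7, -3.85, 0, 0, 0, 0, 1.5]
    - [-1.7, -3.85, 0, 0, 0, 0, 1.5]
    - [-1.7, -3.85, 0, 0, 0, 0, 1.5]
    - [-1.7, -3.85, 0, 0, 0, 0, 1.5]
    - [-1.7, -3.85, 0, 0, 0, 0, 1.5]
    - [-1.7, -3.85, 0, 0, 0, 0, 1.5]
    - [-1.7, -3.85, 0, 0, 0, 0, 1.5]
    - [-1.7, -3.85, 0, 0, 0, 0, 1.5]
    - [-1.7, -3.85, 0, 0, 0, 0, 1.5]
    - [-0.85, -1.9, 0, 0, 0, 0, 1.5]
    - [0, 0, 0, 0, 0, 0, 1.5]
    - [0, 0, 0, 0, 0, 0, 1.5]

```text
clock: 8.05
eef_pos: [412.0, 174.3, 190.1]
eef_rot: [3.141, 0.001, 0.13]
wrist_force: [-0.0, -0.5, -1.8]
finger_gap: 27.8
```

```bash
python3 - <<'E'
from h import *
import pickle
s=read_state();print(s['eef_pos'],s['eef_rot'],s['wrist_force'],s['finger_gap'])
p=camera('wrist');save(p,'w3');pickle.dump(p,open('w3.pkl','wb'))
E
```

```text
[412.00838526 174.31005818 190.13388872] [3.14133904e+00 5.38331432e-04 1.29561142e-01] [-3.78752024e-04 -5.13906483e-01 -1.78853329e+00] 27.796512210994692
```

View pics/w3.png

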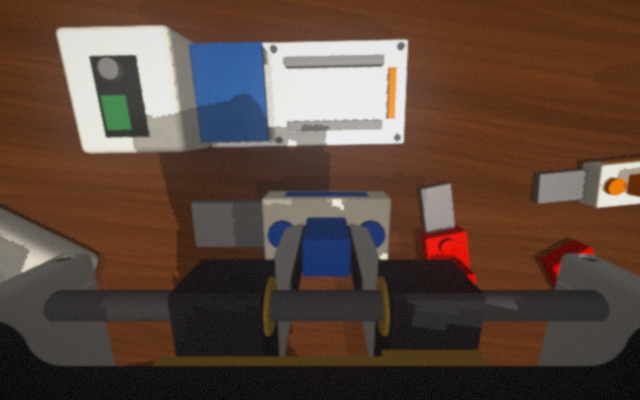

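```bash
python3 - <<'E'
from h import *
import pickle
p=pickle.load(open('w3.pkl','rb'))
im=cv2.cvtColor(p['image'],cv2.COLOR_RGB2BGR)
cv2.imwrite('pics/w3c.png',cv2.resize(im[30:160,180:420],None,fx=3.3333333,fy=3.3333333,interpolation=cv2.INTER_CUBIC))
cv2.imwrite('pics/w3d.png',cv2.resize(im[30:160,260:420],None,fx=5,fy=4.6,interpolation=cv2.INTER_CUBIC))
E
```

```text
(no output)
```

View pics/w3c.png

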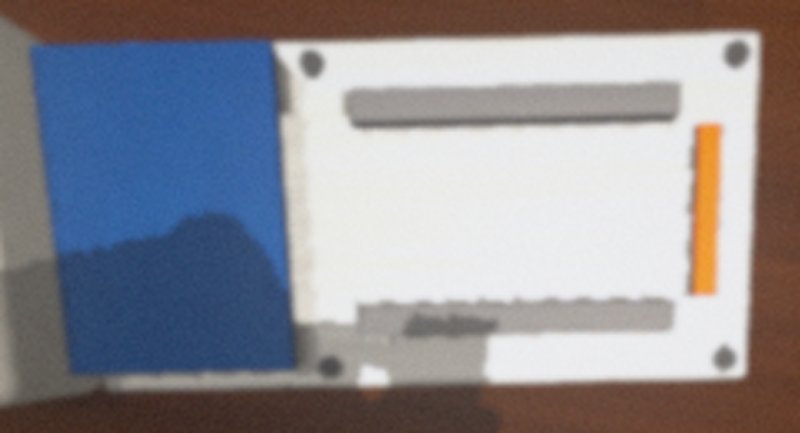

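View pics/w3d.png

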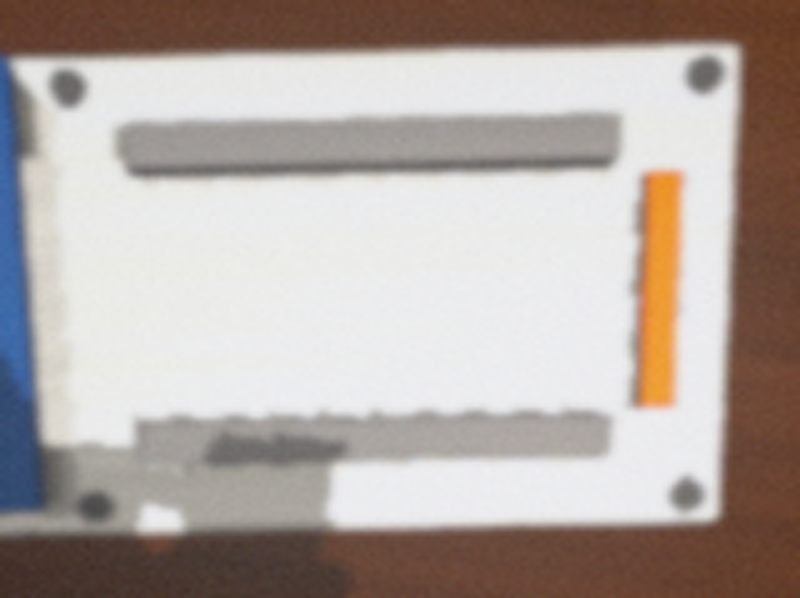

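```bash
python3 - <<'E'
from h import *
import pickle
p=pickle.load(open('w3.pkl','rb'))
cv=lambda P,f,o:(np.array(P,float)+.5)/np.array(f)-.5+np.array(o)
D=cv([(618,158),(126,165),(610,413),(138,419)],(5,4.6),(260,30))
C=cv([(273,42),(295,368),(32,47),(70,372)],3.33333,(180,30))
S=cv([(645,172),(640,406)],(5,4.6),(260,30))
pix=np.r_[D,C,S]
def obj(W,sh): return np.array([[28,-52,20],[28,52,20],[-28,-52,20],[-28,52,20],[W,72,37],[-W,72,37],[W,144,37],[-W,144,37],[27,-45+sh,14],[-27,-45+sh,14]],float)
def f(x):
    o=obj(x[3],x[4]);c,s=np.cos(x[2]),np.sin(x[2])
    return (proj(p,np.c_[x[0]+c*o[:,0]-s*o[:,1],x[1]+s*o[:,0]+c*o[:,1],o[:,2]])-pix).ravel()
r=least_squares(f,[517,178,.13,47,-12],loss='soft_l1');print(r.x,f(r.x).reshape(-1,2).round(1).tolist())
E
```

```text
[ 5.19040952e+02  1.79278919e+02  1.48678351e-01  4.70246710e+01
 -1.38793645e+01] [[0.4, 0.2], [0.3, 0.7], [0.5, -0.2], [0.7, 0.5], [-0.3, -0.2], [-0.2, -0.3], [-1.1, -0.1], [-0.4, -0.1], [0.3, -0.8], [-0.3, 0.5]]
```

```bash
python3 - <<'E'
from h import *
import pickle
p=pickle.load(open('w3.pkl','rb'))
t=pickle.load(open('top0.pkl','rb'))
cv=lambda P,f,o:(np.array(P,float)+.5)/np.array(f)-.5+np.array(o)
E=[ray(p,*q,8) for q in cv([(20,56),(740,44),(718,521),(60,533)],(5,4.6),(260,30))]
print(np.round(E,1).tolist())
for a,b in((0,1),(3,2)):
    d=E[a]-E[b];print(np.arctan2(-d[0],d[1]))
d=E[1]-E[2];print(np.arctan2(d[1],d[0]))
# screws: (68,87),(704,73),(96,506),(686,494)
E=[ray(p,*q,9) for q in cv([(68,87),(704,73),(686,494),(96,506)],(5,4.6),(260,30))]
print(np.round(E,1).tolist())
for a,b in((0,1),(3,2)):
    d=E[a]-E[b];print(np.arctan2(-d[0],d[1]))
for a,b in((1,2),(0,3)):
    d=E[a]-E[b];print(np.arctan2(d[1],d[0]))
m=np.mean(E,0);print(m)
# automatic: minAreaRect of white plate region in top img? blue overhang mask
for q,z in((p,37),(t,37)):
    h=cv2.cvtColor(q['image'],cv2.COLOR_RGB2HSV)
    M=((h[...,0]>100)&(h[...,0]<125)&(h[...,1]>120)&(h[...,2]>40)).astype(np.uint8)
    n,l,st,ce=cv2.connectedComponentsWithStats(M)
    i=1+np.argmax(st[1:,4]);print(st[i]);
    c=max(cv2.findContours((l==i).astype(np.uint8),0,1)[0],key=cv2.contourArea)[:,0]
    P=np.array([ray(q,u,v,z)[:2] for u,v in c],np.float32)
    print(cv2.minAreaRect(P))
E
```

```text
[[562.2, 261.8, 8.0], [584.7, 109.0, 8.0], [476.7, 92.5, 8.0], [454.0, 244.3, 8.0]]
0.1457140023985194
0.14833902804003882
0.15148837344644608
[[556.8, 250.9, 9.0], [577.4, 115.6, 9.0], [482.3, 101.4, 9.0], [461.8, 236.4, 9.0]]
0.15105353099396907
0.1505089275027806
0.14898955624823296
0.15140282724176926
[519.5629588  176.06554179   9.        ]
[ 190   43   78   99 6681]
((503.0036315917969, 285.81927490234375), (94.23866271972656, 70.72223663330078), 8.286118507385254)
[171 174  28  35 745]
((501.1187438964844, 286.6053161621094), (91.12956237792969, 68.85469818115234), 8.143166542053223)
```

jog_arm:
  increments:
    - [1, 0.5, 0, 0, 0, -1.1, 1.5]
    - [2.5, 1.3, 0, 0, 0, 0, 1.5]
    - [2.5, 1.3, 0, 0, 0, 0, 1.5]
    - [2.5, 1.3, 0, 0, 0, 0, 1.5]
    - [1.5, 0.8, 1, 0, 0, 0, 1.5]
    - [0.73, 0.43, 2, 0, 0, 0, 1.5]
    - [0, 0, 3, 0, 0, 0, 1.5]
    - [0, 0, 2, 0, 0, 0, 1.5]
    - [0, 0, 1, 0, 0, 0, 1.5]
    - [0, 0, 0, 0, 0, 0, 1.5]
    - [0, 0, 0, 0, 0, 0, 1.5]
    - [0, 0, 0, 0, 0, 0, 1.5]

```text
clock: 9.6
eef_pos: [526.6, 134.9, 101.2]
eef_rot: [-3.142, -0.001, 0.149]
wrist_force: [-0.3, -0.8, -2.3]
finger_gap: 27.8
```

```bash
cat > st.py <<'E'
from h import *
import pickle,sys
s=read_state();print(s['clock'],s['eef_pos'].round(2),s['eef_rot'].round(4),s['wrist_force'].round(2),s['moment'].round(3),s['finger_gap'])
d=s['eef_pos']-np.array([519,179,8.]);y=.149;print('dock xy',d[0]*np.cos(y)+d[1]*np.sin(y),-d[0]*np.sin(y)+d[1]*np.cos(y),'under',s['eef_pos'][2]-68.4, 'Fy',-s['wrist_force'][0]*np.sin(y)+s['wrist_force'][1]*np.cos(y))
for n in sys.argv[2:]:
    p=camera(n);save(p,n+sys.argv[1]);pickle.dump(p,open(n+sys.argv[1]+'.pkl','wb'))
E
python3 st.py 4 wrist side; python3 - <<'E'
import cv2
a=cv2.imread('pics/side4.png');cv2.imwrite('pics/side4c.png',cv2.resize(a[200:400,150:400],None,fx=3,fy=3,interpolation=2))
E
```

```text
9.6 [526.6  134.87 101.22] [-3.1415e+00 -1.3000e-03  1.4900e-01] [-0.29 -0.83 -2.32] [ 0.042  0.019 -0.019] 27.783400722445084
dock xy 0.9639500917040911 -44.769109067966404 under 32.82235382591219 Fy -0.7800410763148155
```

View pics/wrist4.png

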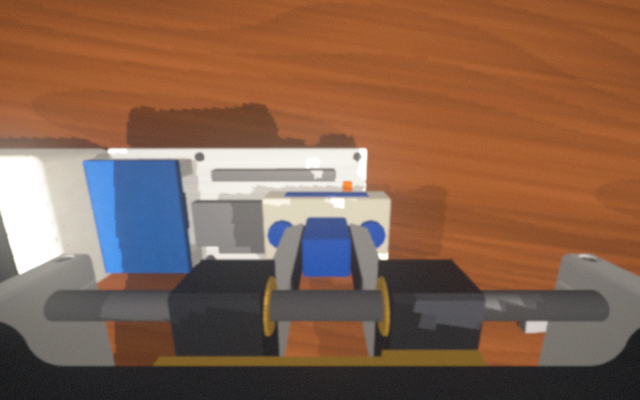

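View pics/side4c.png

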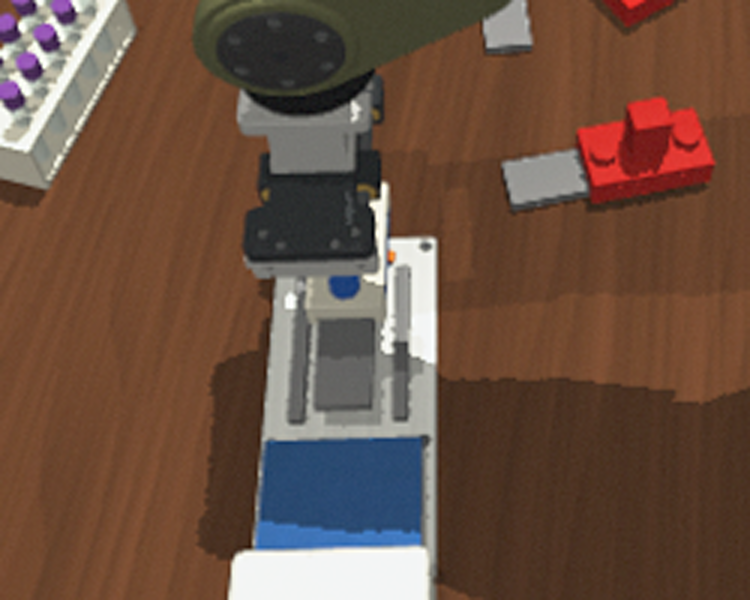

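```bash
python3 - <<'E'
from h import *
import pickle
p=pickle.load(open('wrist4.pkl','rb'));s=pickle
def tr(o,x,y,a):
    o=np.array(o,float);c,s=np.cos(a),np.sin(a);return np.c_[x+c*o[:,0]-s*o[:,1],y+s*o[:,0]+c*o[:,1],o[:,2]]
im=cv2.resize(cv2.cvtColor(p['image'],cv2.COLOR_RGB2BGR)[140:280,80:400],None,fx=2.5,fy=2.5,interpolation=2)
def dr(P,col):
    q=proj(p,P); q=((q-[80,140]+.5)*2.5-.5)
    cv2.polylines(im,[np.round(q*8).astype(np.int32).reshape(-1,1,2)],True,col,1,cv2.LINE_AA,3)
U=40.6
cx,cy=526.6-.8*.989,134.9-.8*.15
for o in([[18,102,U+10],[-18,102,U+10],[-18,45,U+10],[18,45,U+10]],[[25,45,U+26],[25,-45,U+26],[-25,-45,U+26],[-25,45,U+26]]): dr(tr(o,cx,cy,.149),(0,255,0))
for o in([[47,72,37],[-47,72,37],[-47,144,37],[47,144,37]],[[28,-52,20],[28,52,20],[-28,52,20],[-28,-52,20]]): dr(tr(o,519,179,.149),(0,0,255))
cv2.imwrite('pics/ov4.png',im)
E
```

```text
(no output)
```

View pics/ov4.png

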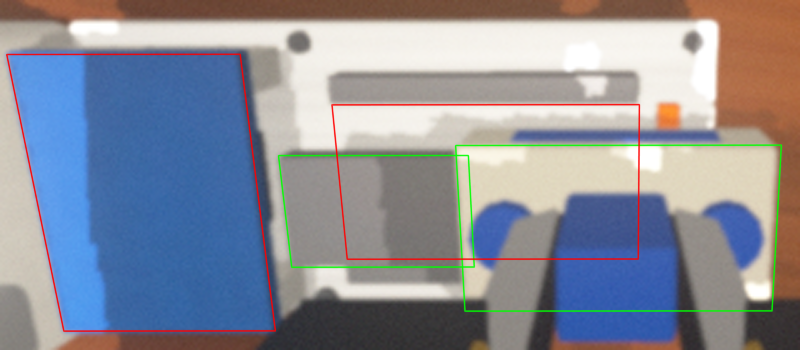

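```bash
python3 - <<'E'
import cv2
a=cv2.imread('pics/wrist4.png');cv2.imwrite('pics/w4z.png',cv2.resize(a[190:265,180:280],None,fx=8,fy=8,interpolation=2))
E
```

```text
(no output)
```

View pics/w4z.png

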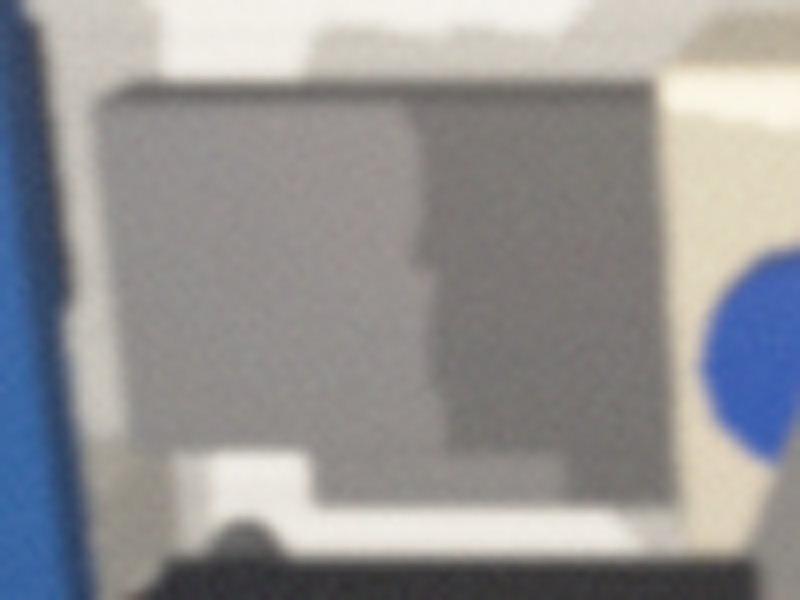

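jog_arm:
  increments:
    - [0, 0, 0.8, 0, 0, 0, 1.5]
    - [0, 0, 0.8, 0, 0, 0, 1.5]
    - [0, 0, 0.5, 0, 0, 0, 1.5]
    - [0, 0, 0.25, 0, 0, 0, 1.5]
    - [0, 0, 0, 0, 0, 0, 1.5]
    - [0, 0, 0, 0, 0, 0, 1.5]
    - [0, 0, 0, 0, 0, 0, 1.5]
    - [0, 0, 0, 0, 0, 0, 1.5]

```text
clock: 10.7
eef_pos: [526.2, 134.8, 77.0]
eef_rot: [-3.142, -0.0, 0.149]
wrist_force: [-0.0, 0.0, -2.2]
finger_gap: 27.3
```

```bash
python3 st.py 5 wrist side; python3 st.py 5; python3 - <<'E'
import cv2
a=cv2.imread('pics/side5.png');cv2.imwrite('pics/side5c.png',cv2.resize(a[260:390,220:320],None,fx=4.5,fy=4.5,interpolation=2))
a=cv2.imread('pics/wrist5.png');cv2.imwrite('pics/wrist5c.png',cv2.resize(a[140:300,60:400],None,fx=2.3,fy=2.3,interpolation=2))
E
```

```text
10.7 [526.25 134.85  77.03] [-3.1416e+00 -1.0000e-04  1.4890e-01] [-0.03  0.01 -2.21] [-0.03   0.043  0.001] 27.303559163786517
dock xy 0.6140946982100388 -44.740218716718275 under 8.63236368435976 Fy 0.012551130747858845
10.8 [526.26 134.84  77.03] [-3.1416e+00 -1.0000e-04  1.4890e-01] [-0.41  0.09 -2.78] [-0.031  0.019 -0.02 ] 27.62954615335699
dock xy 0.6283374283611431 -44.749120749569975 under 8.634131716787095 Fy 0.1536604592464043
```

View pics/side5c.png

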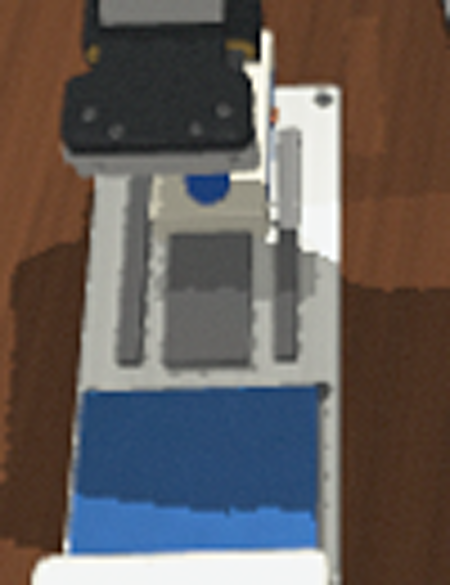

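View pics/wrist5c.png

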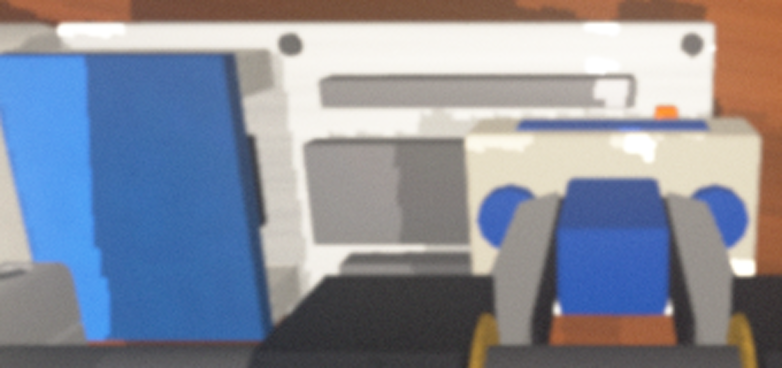

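jog_arm:
  increments:
    - [0, -0.3, 0, 0, 0, 0, 1.5]
    - [0, -0.5, 0, 0, 0, 0, 1.5]
    - [0, -0.5, 0, 0, 0, 0, 1.5]
    - [0, -0.4, 0, 0, 0, 0, 1.5]
    - [0, -0.2, 0, 0, 0, 0, 1.5]
    - [0, 0, 0, 0, 0, 0, 1.5]
    - [0, 0, 0, 0, 0, 0, 1.5]

```text
clock: 11.68
eef_pos: [523.4, 153.5, 76.9]
eef_rot: [3.142, 0.0, 0.149]
wrist_force: [0.5, 0.3, -2.7]
finger_gap: 27.2
```

```bash
python3 st.py 6
```

```text
11.675 [523.42 153.51  76.94] [3.1416 0.     0.1488] [ 0.54  0.28 -2.7 ] [ 0.013 -0.036 -0.015] 27.19818373170235
dock xy 0.5886848950750796 -25.860052255300502 under 8.544296098399442 Fy 0.19713553768551517
```

jog_arm:
  increments:
    - [0, -0.2, 0, 0, 0, 0, 1.5]
    - [0, -0.2, 0, 0, 0, 0, 1.5]
    - [0, -0.2, 0, 0, 0, 0, 1.5]
    - [0, 0, 0, 0, 0, 0, 1.5]
    - [0, 0, 0, 0, 0, 0, 1.5]

```text
clock: 12.3
eef_pos: [522.6, 159.4, 77.0]
eef_rot: [3.141, -0.0, 0.149]
wrist_force: [1.3, -1.9, -1.4]
finger_gap: 27.7
```

```bash
python3 st.py 6
```

```text
12.3 [522.57 159.43  76.98] [ 3.1414e+00 -1.0000e-04  1.4890e-01] [ 1.29 -1.9  -1.38] [-0.475 -0.092  0.058] 27.697919785523272
dock xy 0.6276649815666415 -19.88220845633458 under 8.581486451423103 Fy -2.070068588341622
```

jog_arm:
  increments:
    - [0, -0.2, 0, 0, 0, 0, 1.5]
    - [0, -0.2, 0, 0, 0, 0, 1.5]
    - [0, -0.1, 0, 0, 0, 0, 1.5]
    - [0, 0, 0, 0, 0, 0, 1.5]
    - [0, 0, 0, 0, 0, 0, 1.5]

```text
clock: 12.92
eef_pos: [521.9, 164.1, 77.0]
eef_rot: [3.141, -0.0, 0.149]
wrist_force: [1.6, -6.9, -0.5]
finger_gap: 27.7
```

```bash
python3 st.py 7; python3 st.py 7 side
```

```text
12.925 [521.92 164.12  77.05] [ 3.1408e+00 -1.0000e-04  1.4890e-01] [ 1.64 -6.94 -0.48] [-1.443 -0.241  0.082] 27.747937138070945
dock xy 0.6812209075832159 -15.146531300635191 under 8.645673275105338 Fy -7.1041390980851045
12.925 [521.92 164.12  77.05] [ 3.1408e+00 -1.0000e-04  1.4890e-01] [ 1.64 -6.94 -0.48] [-1.443 -0.241  0.082] 27.747937138070945
dock xy 0.6812209075832159 -15.146531300635191 under 8.645673275105338 Fy -7.1041390980851045
```

jog_arm:
  increments:
    - [0, -0.2, 0, 0, 0, 0, 1.5]
    - [0, -0.15, 0, 0, 0, 0, 1.5]
    - [0, -0.05, 0, 0, 0, 0, 1.5]
    - [0, 0, 0, 0, 0, 0, 1.5]
    - [0, 0, 0, 0, 0, 0, 1.5]

```text
clock: 13.6
eef_pos: [521.4, 167.7, 77.1]
eef_rot: [3.14, -0.0, 0.149]
wrist_force: [1.3, -10.1, 0.8]
finger_gap: 27.6
```

```bash
python3 st.py 8; python3 st.py 8 side wrist;python3 st.py 8;  python3 - <<'E'
import cv2
a=cv2.imread('pics/side8.png');cv2.imwrite('pics/side8c.png',cv2.resize(a[260:390,220:320],None,fx=4.5,fy=4.5,interpolation=2))
a=cv2.imread('pics/wrist8.png');cv2.imwrite('pics/wrist8c.png',cv2.resize(a[140:300,60:400],None,fx=2.3,fy=2.3,interpolation=2))
E
```

```text
13.6 [521.43 167.65  77.12] [ 3.1401e+00 -2.0000e-04  1.4890e-01] [  1.31 -10.14   0.75] [-2.11  -0.336  0.084] 27.57926493253938
dock xy 0.7224457014238483 -11.582183583656835 under 8.721312601980628 Fy -10.219067723473566
13.6 [521.43 167.65  77.12] [ 3.1401e+00 -2.0000e-04  1.4890e-01] [  1.31 -10.14   0.75] [-2.11  -0.336  0.084] 27.57926493253938
dock xy 0.7224457014238483 -11.582183583656835 under 8.721312601980628 Fy -10.219067723473566
13.7 [521.42 167.64  77.1 ] [ 3.1401e+00 -1.0000e-04  1.4890e-01] [ 1.01 -9.42  0.58] [-2.171 -0.306  0.058] 27.58645277866656
dock xy 0.7030992046001316 -11.592705803154697 under 8.698024452856316 Fy -9.46314264844837
```

View pics/wrist8c.png

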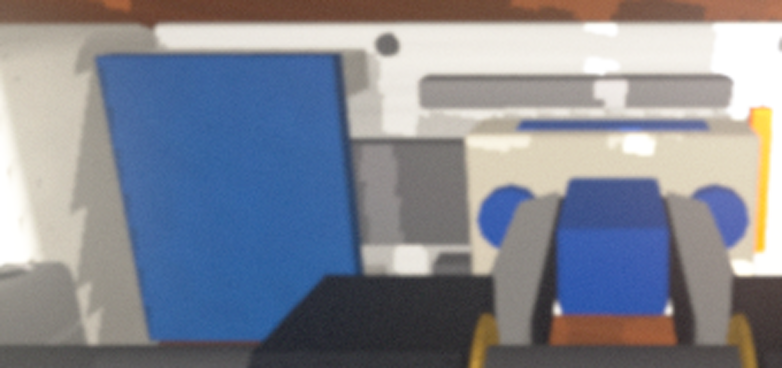

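View pics/side8c.png

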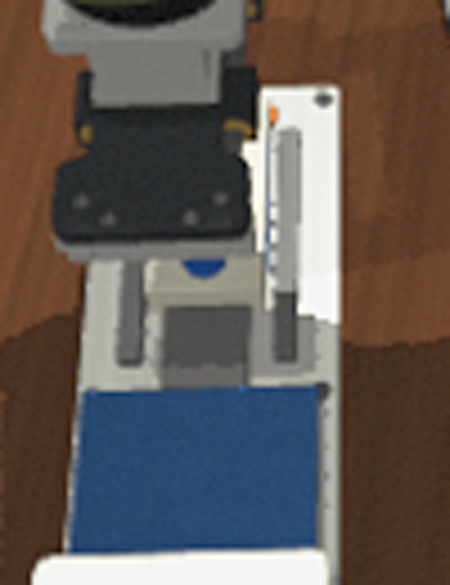

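jog_arm:
  increments:
    - [0, -0.1, 0, 0, 0, 0, 1.5]
    - [0, 0, 0, 0, 0, 0, 1.5]
    - [0, 0, 0.1, 0, 0, 0, 1.5]
    - [0, 0, 0.1, 0, 0, 0, 1.5]
    - [0, 0, 0.1, 0, 0, 0, 1.5]
    - [0, 0, 0, 0, 0, 0, 1.5]
    - [0, 0, 0, 0, 0, 0, 1.5]

```text
clock: 14.58
eef_pos: [521.6, 168.7, 74.6]
eef_rot: [3.14, -0.001, 0.149]
wrist_force: [1.4, -11.2, 5.3]
finger_gap: 27.6
```

```bash
python3 st.py 9
```

```text
14.575 [521.59 168.65  74.59] [ 3.1402e+00 -1.0000e-03  1.4880e-01] [  1.39 -11.23   5.34] [-1.952 -0.168  0.157] 27.642735172112587
dock xy 1.0271699321510845 -10.615338497236898 under 6.194398908603517 Fy -11.311605233659114
```

jog_arm:
  increments:
    - [0, 0, 0.1, 0, 0, 0, 1.5]
    - [0, 0, 0.1, 0, 0, 0, 1.5]
    - [0, 0, 0, 0, 0, 0, 1.5]
    - [0, 0, 0, 0, 0, 0, 1.5]

```text
clock: 15.08
eef_pos: [521.6, 168.7, 72.6]
eef_rot: [3.14, -0.001, 0.149]
wrist_force: [2.4, -11.6, 4.3]
finger_gap: 27.9
```

```bash
python3 st.py 10 wrist side;python3 - <<'E'
import cv2
a=cv2.imread('pics/wrist10.png');cv2.imwrite('pics/wrist10c.png',cv2.resize(a[140:300,200:400],None,fx=3.7,fy=3.7,interpolation=2))
E
```

```text
15.075 [521.64 168.66  72.57] [ 3.1402e+00 -1.2000e-03  1.4880e-01] [  2.36 -11.56   4.3 ] [-1.987 -0.246  0.   ] 27.88604214153634
dock xy 1.0773185292745426 -10.616423744190888 under 4.172764626623589 Fy -11.785267615693128
```

View pics/wrist10c.png

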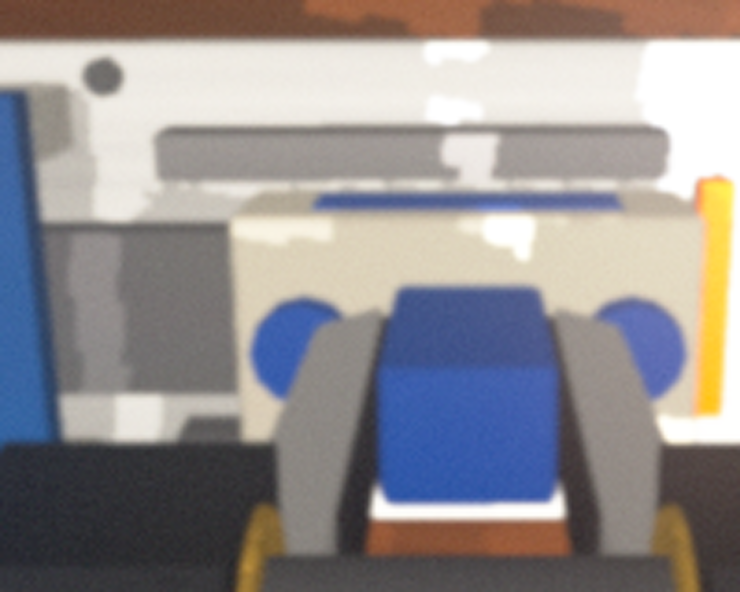

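jog_arm:
  increments:
    - [0, 0, 0.1, 0, 0, 0, 1.5]
    - [0, 0, 0.1, 0, 0, 0, 1.5]
    - [0, 0, 0.1, 0, 0, 0, 1.5]
    - [0, 0, 0, 0, 0, 0, 1.5]
    - [0, 0, 0, 0, 0, 0, 1.5]

```text
clock: 15.8
eef_pos: [521.7, 168.7, 69.6]
eef_rot: [3.14, -0.001, 0.149]
wrist_force: [2.3, -11.4, 4.2]
finger_gap: 27.6
```

```bash
python3 st.py 11
```

```text
15.8 [521.67 168.65  69.56] [ 3.1402e+00 -1.3000e-03  1.4880e-01] [  2.35 -11.36   4.16] [-2.028e+00 -3.580e-01  2.000e-03] 27.61291709515602
dock xy 1.1089253485996293 -10.627956011767044 under 1.1627200855342608 Fy -11.583139101404383
```

jog_arm:
  increments:
    - [0, 0, 0.05, 0, 0, 0, 1.5]
    - [0, 0, 0.05, 0, 0, 0, 1.5]
    - [0, 0, 0, 0, 0, 0, 1.5]
    - [0, 0, 0, 0, 0, 0, 1.5]

```text
clock: 16.3
eef_pos: [521.7, 168.7, 68.6]
eef_rot: [3.14, -0.001, 0.149]
wrist_force: [2.1, -10.4, 4.7]
finger_gap: 27.7
```

```bash
python3 st.py 11
```

```text
16.3 [521.7  168.67  68.63] [ 3.1403e+00 -1.4000e-03  1.4880e-01] [  2.15 -10.41   4.75] [-1.95  -0.264  0.034] 27.650096936171444
dock xy 1.1370198020470554 -10.61647205414061 under 0.22563074892855184 Fy -10.611508503181772
```

jog_arm:
  increments:
    - [0, 0, 0.04, 0, 0, 0, 1.5]
    - [0, 0, 0.03, 0, 0, 0, 1.5]
    - [0, 0, 0, 0, 0, 0, 1.5]
    - [0, 0, 0, 0, 0, 0, 1.5]

```text
clock: 16.8
eef_pos: [521.8, 168.7, 68.4]
eef_rot: [3.14, -0.002, 0.149]
wrist_force: [-0.0, -12.4, 10.8]
finger_gap: 27.7
```

```bash
python3 st.py 11
```

```text
16.8 [521.84 168.67  68.39] [ 3.1404e+00 -1.8000e-03  1.4870e-01] [-1.000e-02 -1.236e+01  1.080e+01] [-1.937  0.118  0.05 ] 27.65608670552401
dock xy 1.2781102233443884 -10.634845313607496 under -0.013117550603951145 Fy -12.223277323813953
```

jog_arm:
  increments:
    - [0, 0, 0, 0, 0, 0, 2.8]
    - [0, 0, 0, 0, 0, 0, 3.1]
    - [0, 0, 0, 0, 0, 0, 3.5]
    - [0, 0, 0, 0, 0, 0, 4.0]
    - [0, 0, 0, 0, 0, 0, 4.6]
    - [0, 0, 0, 0, 0, 0, 4.8]
    - [0, 0, 0, 0, 0, 0, 4.8]

```text
clock: 17.68
eef_pos: [521.0, 169.6, 67.2]
eef_rot: [-3.141, 0.0, 0.149]
wrist_force: [0.2, -1.2, -0.1]
finger_gap: 47.7
```

```bash
python3 st.py 12 wrist;python3 - <<'E'
import cv2
a=cv2.imread('pics/wrist12.png');cv2.imwrite('pics/wrist12c.png',cv2.resize(a[140:300,200:400],None,fx=3.7,fy=3.7,interpolation=2))
E
```

```text
17.675 [520.95 169.57  67.18] [-3.1415e+00  2.0000e-04  1.4900e-01] [ 0.18 -1.18 -0.15] [0.032 0.022 0.014] 47.71180350467867
dock xy 0.5313257192798047 -9.612561980642687 under -1.2237160802204272 Fy -1.1979206642551345
```

View pics/wrist12c.png

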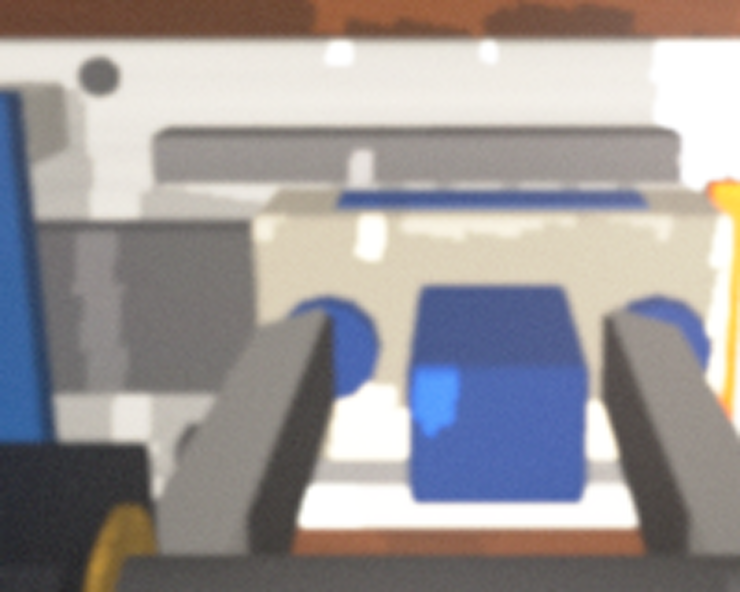

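jog_arm:
  increments:
    - [0, 0.3, 0, 0, 0, 0, 5.4]
    - [0, 0, 0, 0, 0, 0, 5.6]
    - [0, 0, -0.5, 0, 0, 0, 5.6]
    - [0, 0, -1.5, 0, 0, 0, 5.6]
    - [0, 0, -3, 0, 0, 0, 5.6]
    - [0, 0, -3, 0, 0, 0, 6]
    - [0, 0, -3, 0, 0, 0, 9]
    - [0, 0, -3, 0, 0, 0, 9.4]
    - [-3, 0, 0, 0, 0, 0, 9.4]
    - [-4, 0, 0, 0, 0, 0, 9.4]
    - [-3, 0, 0, 0, 0, 0, 9.4]
    - [0, 0, 0, 0, 0, 0, 9.4]
    - [0, 0, 0, 0, 0, 0, 9.4]

```text
clock: 19.35
eef_pos: [423.2, 151.8, 208.1]
eef_rot: [-3.141, -0.002, 0.149]
wrist_force: [0.1, -0.0, -0.8]
finger_gap: 93.9
```

```bash
python3 st.py 13 wrist side top;python3 - <<'E'
import cv2
a=cv2.imread('pics/wrist13.png');cv2.imwrite('pics/wrist13c.png',cv2.resize(a[20:170,180:420],None,fx=3.3,fy=3.3,interpolation=2))
a=cv2.imread('pics/side13.png');cv2.imwrite('pics/side13c.png',cv2.resize(a[250:400,200:340],None,fx=4,fy=4,interpolation=2))
E
```

```text
19.35 [423.2  151.78 208.13] [-3.1414e+00 -1.5000e-03  1.4900e-01] [ 0.13 -0.01 -0.82] [-0.008  0.011 -0.01 ] 93.94398031336753
dock xy -98.77602750066502 -12.69728883130242 under 139.73413026585646 Fy -0.026729797303034708
```

View pics/wrist13c.png

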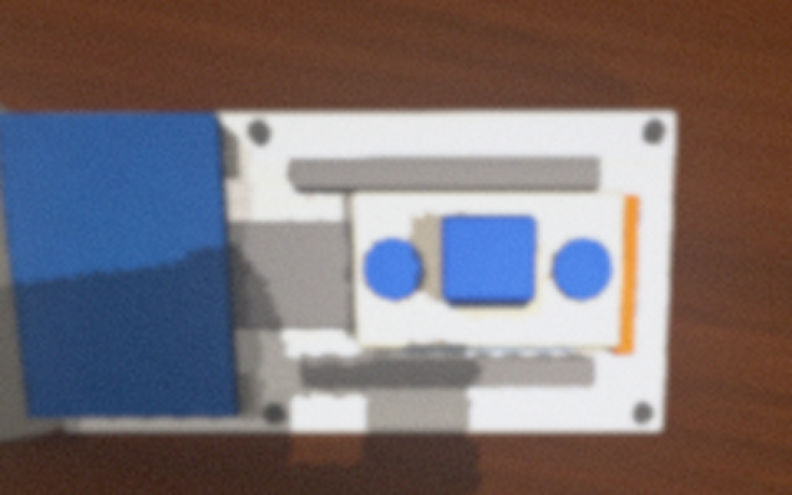

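View pics/side13c.png

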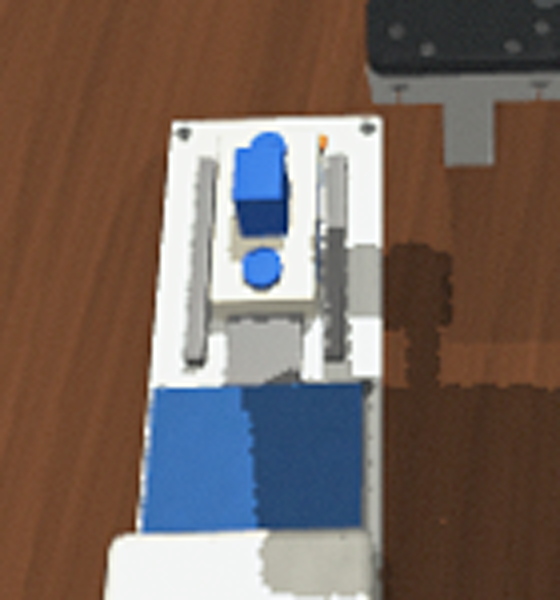

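View pics/top13.png

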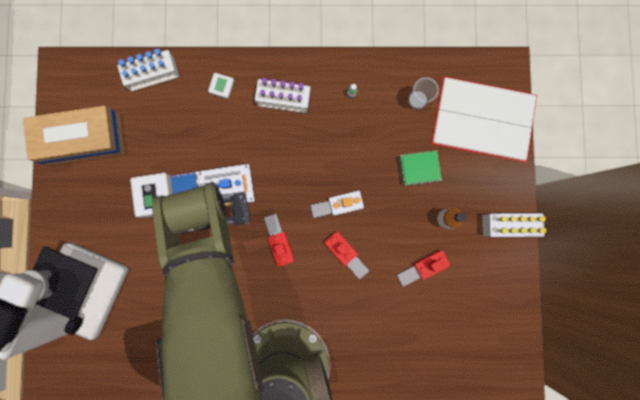

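```bash
python3 - <<'E'
from h import *
import pickle
p=pickle.load(open('wrist13.pkl','rb'))
cv=lambda P:(np.array(P,float)+.5)/3.3-.5+np.array([180,20])
pix=cv([(354,192),(626,194),(617,348),(359,347),(393,269),(582,269),(443,216),(534,216),(533,302),(446,302)])
o=np.array([[25,45,26],[25,-45,26],[-25,-45,26],[-25,45,26],[0,31,33],[0,-31,33],[12,14,68],[12,-14,68],[-12,-14,68],[-12,14,68]],float)
def f(x):
    R=cv2.Rodrigues(np.array([0,0,x[3]]))[0]@cv2.Rodrigues(np.array([x[4],0,0]))[0]
    return (proj(p,o@R.T+x[:3])-pix).ravel()
r=least_squares(f,[521,167,8,.149,0]);print(r.x,f(r.x).reshape(-1,2).round(1).tolist())
d=r.x[:2]-[519,179];print('dock',d@[np.cos(.149),np.sin(.149)],d@[-np.sin(.149),np.cos(.149)])
E
```

```text
[ 5.21535158e+02  1.64978451e+02  8.87231084e-01  1.43664961e-01
 -4.04170114e-03] [[0.1, 0.1], [-0.7, -0.2], [0.2, 0.0], [-0.2, -0.1], [0.8, 0.1], [-0.1, 0.4], [-0.4, -0.0], [0.8, 0.1], [0.7, -0.1], [-1.2, -0.3]]
dock 0.4255797614893221 -14.24253260220173
```

```bash
python3 -c "
from cell import *
print(sign_off())"
```

```text
the job is handed in; nothing more can be done
None
```

The blue cartridge is in the cradle, lying flat between the sill and the spring. I signed off with the gripper open and clear; the last clock reading was 19.4 s of the 51 s allowed.

**What I did:** I gripped the blue handle across its length at 60 N. I carried the cartridge over and slid the toe under the overhang with the underside about 8.5 mm above the floor. I pressed against the spring until the wrist read about 11–12 N, under the 18 N limit. I then lowered it and touched down at about 11 N, under the 30 N limit. When I let go, the spring pushed the tail back against the sill.

**Last checks:**
- **Position:** the final wrist picture puts the cartridge centre at y ≈ -14.2 mm in the cradle. The tail is therefore at about -59 mm, matching the sill face seen earlier at about -59 mm.
- **Flatness:** the fitted pitch is about -0.004 rad, so it is level.
- **Contact:** wrist forces are near zero.
- **Other things:** the orange-handled cartridge, the green slide box and the red look-alikes look unmoved in the final top picture.

**One disagreement:** the same fit put the underside about 1 mm above the bench instead of the 8 mm of the cradle floor. A single view measures height poorly, so I relied on the touchdown force, which came at a tool height matching the floor to within 0.1 mm.

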